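Set out the repair station in order

TASK

Set out the next repair job on the row of three round rubber pads: stand the solder reel upright on the end pad in front of the circuit board, and the block battery upright on the end pad in front of the multimeter. Put the flux tin on the middle pad, between those two, and lay the small braid reel flat on top of the tin. Centre each thing on its pad or tin, and leave the standing capacitor where it is.

Things in the scene. Friction and masses are not known exactly. Their poses are not given: they have to be found in the camera images.
- solder_reel: loose spool of bare solder wire with dark grey flanges, standing on one flange with its axis upright; 62 mm in diameter, 55 mm high, about 0.42 kg. Treat it as a plain cylinder, gripped across the diameter. Origin at the centre of its underside, z up along the axis.
- battery: loose upright sealed block battery, blue with a yellow band, two small metal tabs on top; 35 mm along its own x, 50 mm along its own y, 48 mm high (54 mm with the tabs), about 0.09 kg. Grip it across the 35 mm. Origin at the centre of its underside, z up; its yaw on its pad does not matter.
- flux_tin: loose flat round tin with a red and cream lid that stays shut; 57 mm in diameter, 20 mm high, flat top, about 0.06 kg. Origin at the centre of its underside, z up.
- braid_reel: loose small yellow flat reel of desoldering braid lying flat, much smaller than the solder reel; 36 mm in diameter, 12 mm high, about 0.02 kg. Origin at the centre of its underside, z up.
- pad_left: left end (toward +y) of a row of three identical dark rubber pads fixed to the bench: disc 84 mm in diameter, 3 mm thick, thin grey ring near its rim. Origin at the centre of its underside. Pad centres lie about 150 mm apart along the pads' own y axis; the row's world yaw is 0.25 to 0.5 rad (right end farther away). Either the board or the multimeter stands behind this pad.
- pad_mid: middle pad of the row; the same fixed disc, 84 mm in diameter, top 3 mm above its origin; origin at the centre of its underside, x pointing away from the robot, square to the row, y along the row to the left.
- pad_right: right end (toward -y) pad of the row; the same disc, fixed; origin at the centre of its underside. The other one of board and multimeter stands behind it.
- board: fixed green circuit board full of parts, lying flat, 100 mm deep by 150 mm wide, parts up to 38 mm high; it lies about 140 mm (centre to centre) behind one of the two end pads, which is the pad in front of it. Origin at the centre of its underside, x pointing away from the robot.
- multimeter: fixed digital multimeter in a green holster, leaning back on its stand with the dial facing the robot; 138 mm deep, 80 mm wide, 98 mm high at the back, low at its near edge; it stands about 140 mm (centre to centre) behind the other end pad, which is the pad in front of it. Origin at the centre of its underside, x pointing away from the robot.
- capacitor: loose bystander: a brown round capacitor standing on end among the things, 25 mm in diameter, 36 mm high, 0.02 kg; it is to stay standing where it is. Origin at the centre of its underside.
Not all that is in view belongs to the job. There is more than one size of the battery; the job needs the smaller. Of the things shaped like the braid_reel, the yellow one is meant.

How it is judged:
By the outcome, as a careful person would: the job done as asked, in the order asked, and still so for the second after the job is handed in, with the robot touching nothing.
It also fails if it takes over 106 s, if anything falls off the work surface, if the arm or the gripper's body presses on something with over 40 N, if the wrist force passes 120 N, or if a joint passes its speed limit or range.

ROBOT

A 6-joint arm with a two-finger parallel gripper is mounted at the origin on a cart in front of the work surface, level with it; the furniture and walls round the work are solid. World frame = base frame: x ahead of the robot, y to its left, z up, the work surface at z = 0. Lengths are in mm, angles in rad, forces in N, time in s.
With the tool pointing down it reaches from about 350 to 775 mm from the base axis. Payload 7.3 kg.
Tool frame: the origin (TCP) lies on the front face of the gripper's body, between the roots of the fingers; the fingertips stand 66 mm ahead of it and the grasp point (between the pads) lies 47 mm ahead of it (bot.tip_extent is the distance from the TCP to the fingertips, in mm); z points along the fingers, y is the line along which they close (so a half turn about z gives the same grasp; the last joint's range is limited). The gripper opens to 92 mm and grips with 3 to 60 N. Pads are 19 mm wide; open, the fingers measure 130 mm over their backs; the gripper's body (75 mm by 190 mm) begins 47 mm behind the grasp point.
Start: joints at [1.142, 0.342, 1.524, -0, 1.275, -0.146], TCP at [146.481, 504.165, 292.241] pointing down, gripper open.
Joint ranges: [-2.53, 2.53], [-0.77, 2.02], [0.04, 2.7], [-1, 4.14], [0.28, 2.66], [-3.11, 3.11]. Speed limits (rad/s): [2.57, 2.57, 3.14, 3.14, 3.14, 3.14].

INTERFACE

Orientations are given as [roll, pitch, yaw] about the fixed x, y, z axes, in that order (R = Rz(yaw) Ry(pitch) Rx(roll)).
In Python, from plant import readout, viewer, order, bot gives the robot as it stands.
- The arm moves only by the shell command python3 -m creep 'ROWS'. ROWS is text: rows parted by semicolons, each of 7 numbers parted by spaces: the shift along the world's x, y, z in m, then the turn, a rotation vector about the world's x, y, z in rad, then the opening in per cent of the stroke, from 0 (shut) to 100 (fully open). A call has 1 to 8 rows; each row shifts and turns the commanded pose from where the row before left it; what a row does not reach is not made up. A row lasts 1/12 s, in which the tool goes at most 41.7 mm and 7.16 degrees, less where a joint would pass 70% of its speed; a pose out of reach is approached as far as the arm can. A call is refused whole if a number of a shift passes 0.0417 or a number of a turn 0.125, either way. A call with a gripper value outside its range is refused whole. The fingers move at their own pace and stop on an object; the grip force is fixed at half the most. Time passes only in rows, so rows that do not move let the fingers close. It gives the time, the measured TCP pose, the force, the opening and the grip force at its end, in the units of the state.
- readout.get_obs(): the state, without advancing time (a new reading comes with each control period).
- viewer.capture(name): name is "scene" or "top" or "wrist"; returns the picture (480x640x3 uint8, red, green, blue); there is no depth.
- viewer.camera_info(name): a dict with "fx", "fy", "cx", "cy" (pixels), "origin" and "rotation" of the camera in the world. Camera axes: x right, y up, looking along -z (the intrinsics and any distortion apply to the point x, -y, -z); pixel columns grow to the right and rows downward; lengths in mm; the calibration is good to about 2 mm. A picture is of the moment at which its call begins: read the wrist's pose just before it. camera_info takes no time and is no camera call; for the wrist camera it gives the pose at the moment of the call.
- order.close_job(): hands the job in; it is judged then, once.
The state is a dict: "time": time; "joint_positions": joint angles; "dq": joint speeds; "tau": joint torques, N m; "tool_pos": TCP position; "tcp_rot": TCP orientation; "contact_force": force on the tool from outside, world axes, zero at the start; "moment": the same for the moment, N m; "grip_width": finger opening in mm; "finger_force": force on a finger pad.
Only numpy, scipy, OpenCV 4.12 (cv2) and the standard library are available. Lean on these libraries where they do the work, as an engineer would, in place of code of your own. Each camera call takes 0.05 s, during which the arm holds its last target. There are 200 camera calls.

## Working session

There is one attempt and no reset: what is moved stays moved. The work goes in short steps, Python scripts to look and compute and a shell command to move; the robot and the scene stay as the last step left them, time stands still between calls to the robot, and variables do not carry over. Pictures are saved under pics/ and viewed, at most 14 in all, crops included, and the job is handed in when it is done.

```bash
ls; mkdir -p pics; python3 - <<'E'
from plant import readout, viewer, order, bot
import cv2
o=readout.get_obs();print(o)
for n in("scene","top"):
    im=viewer.capture(n);cv2.imwrite(f"pics/{n}0.png",im[:,:,::-1]);print(viewer.camera_info(n))
print(viewer.camera_info("wrist"))
E
```

```text
pics
{'time': 0.0, 'joint_positions': array([ 1.14198603e+00,  3.42718869e-01,  1.52505268e+00, -1.57465940e-05,
        1.27541727e+00, -1.45981273e-01]), 'dq': array([-0.00189546,  0.00119513,  0.00083429, -0.0011166 ,  0.00095168,
        0.00154958]), 'tau': array([-1.92736052e-04, -4.31245422e+01, -2.44220585e+01,  7.16987858e-02,
        5.62233967e-02, -1.41836672e-04]), 'tool_pos': array([146.34886969, 503.84867706, 291.53444912]), 'tcp_rot': array([-3.14001127e+00, -2.17286429e-04,  2.85876805e+00]), 'contact_force': array([-0.18900319, -0.19216028, -0.62460155]), 'moment': array([ 0.00947218, -0.00105972, -0.00547758]), 'finger_force': 0.0, 'grip_width': 92.0451801164656}
{'fx': 502.01901616350995, 'fy': 502.01901616350995, 'cx': 327.9052314091315, 'cy': 237.95770784587347, 'origin': array([110.97231037, 902.50519505, 553.84938318]), 'rotation': array([ 1.01625707,  0.00347642, -2.69330381])}
{'fx': 450.53897438236925, 'fy': 450.53897438236925, 'cx': 321.2691281912133, 'cy': 241.09738956375486, 'origin': array([289.66527861, 144.8984642 , 941.36002127]), 'rotation': array([ 2.14261026e-01, -2.19037701e-04, -1.46121775e+00])}
{'fx': 405.1667354004579, 'fy': 405.1667354004579, 'cx': 319.254409893287, 'cy': 247.16159500729458, 'origin': array([ 75.33840623, 524.16338252, 383.07661614]), 'rotation': array([-0.2801049 ,  0.00191469,  1.28788977])}
```

View pics/scene0.png

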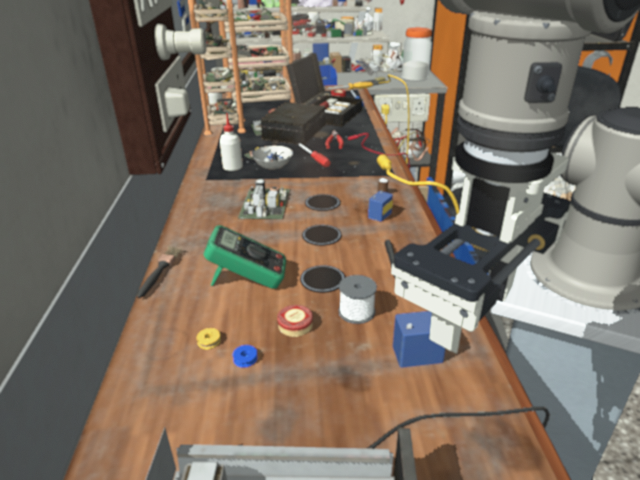

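View pics/top0.png

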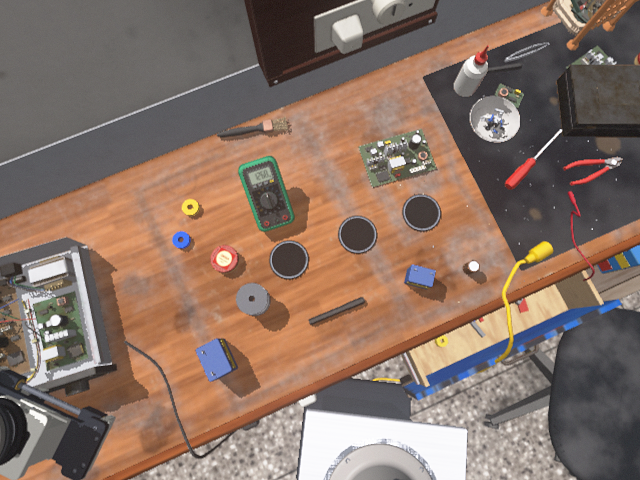

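The top view shows pads left (289,260), mid (357,234) and right (421,212). The multimeter is behind the left pad and the board behind the right one, so the solder reel goes right and the battery goes left.

Candidates:
- **Batteries:** blue blocks at (420,276) and (216,360). The first is clearly smaller and has the yellow band, so it fits.
- **Flat reels:** yellow (190,207) and blue (181,240). Yellow is the one meant.
- **Others:** tin (224,260), solder reel (253,299), capacitor (472,267).

I'll confirm these in one crop.

```bash
cat > h.py <<'E'
import numpy as np, cv2
from scipy.spatial.transform import Rotation as R
from plant import readout, viewer, order, bot
def cast(ci,u,v,z):
    d=R.from_euler('xyz',ci['rotation']).apply([(u-ci['cx'])/ci['fx'],-(v-ci['cy'])/ci['fy'],-1])
    o=np.array(ci['origin']); return o+d*(z-o[2])/d[2]
def proj(ci,p):
    q=R.from_euler('xyz',ci['rotation']).inv().apply(np.array(p)-ci['origin'])
    return ci['cx']-ci['fx']*q[0]/q[2], ci['cy']+ci['fy']*q[1]/q[2]
E
python3 - <<'E'
from h import *
im=cv2.imread('pics/top0.png');ci=viewer.camera_info('top')
hsv=cv2.cvtColor(im,cv2.COLOR_BGR2HSV)
def blob(name,lo,hi,box,z):
    x0,y0,x1,y1=box
    m=cv2.inRange(hsv,lo,hi);k=np.zeros_like(m);k[y0:y1,x0:x1]=m[y0:y1,x0:x1]
    k=cv2.morphologyEx(k,cv2.MORPH_CLOSE,np.ones((5,5)))
    c=max(cv2.findContours(k,0,2)[0],key=cv2.contourArea)
    w=np.array([cast(ci,*p[0],z)[:2] for p in c],np.float32)
    (cx,cy),r=cv2.minEnclosingCircle(w);rr=cv2.minAreaRect(w);e=cv2.fitEllipse(w)
    print(name,cv2.boundingRect(c),'circ',round(cx),round(cy),round(r),'rect',np.round(rr[0]),np.round(rr[1]),round(rr[2]),'ell',np.round(e[0],1),np.round(e[1],1))
dark=((0,0,0),(180,255,75))
blob('padL',*dark,(262,235,315,284),3)
blob('padM',*dark,(334,210,382,258),3)
blob('padR',*dark,(398,190,445,234),3)
blob('solder',(0,0,60),(180,70,140),(232,280,275,318),55)
blob('tin',(0,0,90),(180,255,255),(208,243,242,275),20)
blob('tinred',(165,110,90),(180,255,255),(208,243,242,275),20)
blob('braid',(20,120,90),(35,255,255),(175,195,205,220),12)
blob('batt',(105,90,60),(125,255,255),(398,255,445,295),48)
blob('big',(105,90,60),(125,255,255),(190,330,245,385),60)
blob('capt',(0,0,170),(180,70,255),(460,255,485,280),36)
for u,v in((312,320),(364,302)):print('bar',cast(ci,u,v,10)[:2].round())
a=cv2.resize(im[190:320,160:310],None,fx=2.6,fy=2.6,interpolation=2);b=cv2.resize(im[190:320,380:490],None,fx=2.6,fy=2.6,interpolation=2)
cv2.imwrite('pics/c1.png',np.hstack([a,b]))
E
```

```text
padL (272, 243, 37, 36) circ 444 229 39 rect [443. 230.] [76. 70.] 47 ell [444.3 230.2] [70.  73.6]
padM (341, 219, 36, 35) circ 513 91 39 rect [513.  92.] [75. 71.] 29 ell [514.4  91.2] [70.1 73.5]
padR (405, 197, 36, 34) circ 576 -42 39 rect [577. -40.] [75. 74.] 27 ell [577.8 -41.6] [71.7 72.9]
solder (249, 290, 21, 26) circ 347 276 28 rect [342. 266.] [24. 56.] 64 ell [362.  307.6] [ 72.4 110.8]Traceback (most recent call last):
  File "<stdin>", line 17, in <module>
  File "<stdin>", line 10, in blob
cv2.error: OpenCV(4.12.0) /io/opencv/modules/imgproc/src/shapedescr.cpp:361: error: (-201:Incorrect size of input array) There should be at least 5 points to fit the ellipse in function 'fitEllipseNoDirect'
```

```bash
python3 - <<'E'
from h import *
im=cv2.imread('pics/top0.png')
hsv=cv2.cvtColor(im,cv2.COLOR_BGR2HSV)
for u,v in((224,260),(216,255),(232,268),(212,272),(190,207),(186,207),(253,290),(245,300),(238,294),(253,310),(285,330),(420,272),(412,280),(473,266),(470,262)):print(u,v,hsv[v,u])
a=cv2.resize(im[190:320,160:310],None,fx=2.6,fy=2.6,interpolation=2);b=cv2.resize(im[190:320,380:490],None,fx=2.6,fy=2.6,interpolation=2)
cv2.imwrite('pics/c1.png',np.hstack([a,b]))
E
```

```text
224 260 [ 23  65 244]
216 255 [  6 141 233]
232 268 [  2 144 161]
212 272 [ 13 147 187]
190 207 [ 10 129 127]
186 207 [ 25 170 252]
253 290 [138   9 144]
245 300 [139  14 148]
238 294 [120  10 148]
253 310 [129  12 146]
285 330 [ 12 140 204]
420 272 [112 111 200]
412 280 [113 113 207]
473 266 [120   1 252]
470 262 [178  18 217]
```

View pics/c1.png

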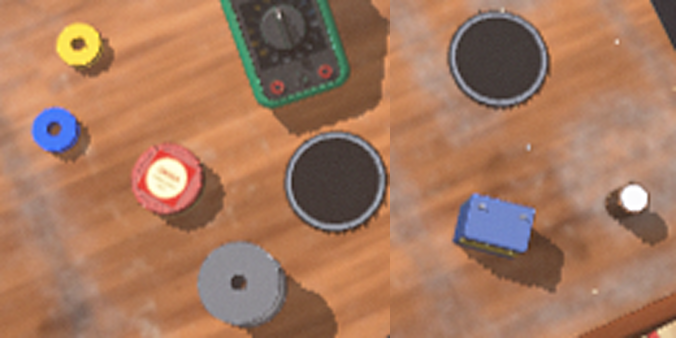

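The crop confirms the yellow reel at (190,207), the tin at (224,258), the solder reel at (252,298), the small yellow-banded battery at (420,276) and the white-topped capacitor at (473,266).

```bash
python3 - <<'E'
from h import *
im=cv2.imread('pics/top0.png');ci=viewer.camera_info('top')
hsv=cv2.cvtColor(im,cv2.COLOR_BGR2HSV)
def blob(name,lo,hi,box,z):
    x0,y0,x1,y1=box
    m=cv2.inRange(hsv,lo,hi);k=np.zeros_like(m);k[y0:y1,x0:x1]=m[y0:y1,x0:x1]
    k=cv2.morphologyEx(k,cv2.MORPH_OPEN,np.ones((2,2)))
    k=cv2.morphologyEx(k,cv2.MORPH_CLOSE,np.ones((7,7)))
    c=max(cv2.findContours(k,0,2)[0],key=cv2.contourArea)
    w=np.array([cast(ci,*p[0],z)[:2] for p in c],np.float32)
    (cx,cy),r=cv2.minEnclosingCircle(w);rr=cv2.minAreaRect(w);e=cv2.fitEllipse(w)
    print(name,cv2.boundingRect(c),'circ',round(cx),round(cy),round(r),'rect',np.round(rr[0]),np.round(rr[1]),round(rr[2]),'ell',np.round(e[0],1),np.round(e[1],1))
blob('solder',(0,0,110),(180,45,180),(230,276,277,322),55)
blob('tin',(0,80,60),(9,255,255),(206,241,244,277),20)
blob('cream',(12,0,200),(40,110,255),(210,245,240,272),20)
blob('braid',(18,120,90),(35,255,255),(175,195,205,220),12)
blob('batt',(105,90,150),(125,255,255),(398,255,445,295),48)
blob('cap',(0,0,170),(180,70,255),(460,255,485,280),36)
for u,v in((312,320),(364,302)):print('bar',cast(ci,u,v,10)[:2].round())
print([proj(viewer.camera_info('scene'),p) for p in((444,230,3),(514,91,3),(578,-42,3))])
E
```

```text
solder (237, 284, 33, 32) circ 351 285 33 rect [351. 286.] [60. 63.] 6 ell [349.9 285.6] [59.  64.3]
tin (211, 246, 29, 28) circ 429 362 30 rect [429. 361.] [58. 56.] 53 ell [428.8 361.5] [56.8 58. ]
cream (217, 252, 16, 15) circ 429 362 16 rect [429. 362.] [29. 31.] 6 ell [429.  361.9] [30.4 31.3]
braid (183, 200, 18, 17) circ 532 452 20 rect [533. 452.] [36. 37.] 6 ell [532.6 452.1] [34.8 39. ]
batt (409, 266, 27, 22) circ 433 -42 28 rect [434. -42.] [50. 34.] 82 ell [433.2 -42. ] [36.3 59.8]
cap (470, 262, 10, 10) circ 467 -149 10 rect [ 467. -149.] [18. 19.] 6 ell [ 466.9 -149. ] [19.6 21. ]
bar [325. 168.]
bar [373.  66.]
[(np.float64(324.26657375252336), np.float64(277.5565411978391)), (np.float64(323.3771726510154), np.float64(233.8266419657949)), (np.float64(323.84330799355956), np.float64(201.36082145995715))]
```

```bash
python3 -m creep '0.0255 -0.0273 -0.0114 0 0 0 100;0.0255 -0.0273 -0.0114 0 0 0 100;0.0255 -0.0273 -0.0114 0 0 0 100;0.0255 -0.0273 -0.0114 0 0 0 100;0.0255 -0.0273 -0.0114 0 0 0 100;0.0255 -0.0273 -0.0114 0 0 0 100;0.0255 -0.0273 -0.0114 0 0 0 100;0.0255 -0.0273 -0.0114 0 0 0 100'; python3 -m creep '0 0 0 0 0 0 100;0 0 0 0 0 0 100'
```

```text
time: 0.77
tool_pos: [351.2, 284.2, 200.4]
tcp_rot: [-3.142, -0.0, 2.859]
contact_force: [1.4, 1.0, -0.0]
grip_width: 91.7
finger_force: 0.0
time: 0.93
tool_pos: [351.2, 284.3, 200.3]
tcp_rot: [-3.14, -0.002, 2.854]
contact_force: [0.1, -0.2, 0.2]
grip_width: 91.8
finger_force: 0.0
```

```bash
python3 -m creep '0 0.001 -0.03 0 0 0 100;0 0 -0.03 0 0 0 100;0 0 -0.03 0 0 0 100;0 0 -0.023 0 0 0 100;0 0 0 0 0 0 100;0 0 0 0 0 0 50;0 0 0 0 0 0 50;0 0 0 0 0 0 50';python3 -m creep '0 0 0 0 0 0 50;0 0 0 0 0 0 50;0 0 0 0 0 0 50;0 0 0 0 0 0 50'
```

```text
time: 1.6
tool_pos: [351.1, 287.7, 89.6]
tcp_rot: [3.139, 0.002, 2.86]
contact_force: [0.6, 0.0, 0.7]
grip_width: 76.4
finger_force: 0.0
time: 1.93
tool_pos: [351.5, 287.6, 89.3]
tcp_rot: [3.138, 0.002, 2.858]
contact_force: [-0.9, 3.7, 7.5]
grip_width: 61.0
finger_force: 30.0
```

```bash
python3 -m creep '0 0 0.02 0 0 0 50;0 0 0.03 0 0 0 50;0 0 0.03 0 0 0 50;0 0 0 0 0 0 50;0 0 0 0 0 0 50'
```

```text
time: 2.35
tool_pos: [350.7, 286.8, 168.9]
tcp_rot: [3.14, 0.002, 2.859]
contact_force: [-0.3, 0.7, -5.4]
grip_width: 60.8
finger_force: 30.0
```

```bash
python3 -m creep '0.010 -0.014 0 0 0 0 50;0.019 -0.0275 0 0 0 0 50;0.019 -0.0275 0 0 0 0 50;0.019 -0.0275 0 0 0 0 50;0.019 -0.0275 0 0 0 0 50;0.019 -0.0275 0 0 0 0 50;0.019 -0.0275 0 0 0 0 50;0.019 -0.0275 0 0 0 0 50';python3 -m creep '0.019 -0.0275 0 0 0 0 50;0.019 -0.0275 0 0 0 0 50;0.019 -0.0275 0 0 0 0 50;0.019 -0.0275 0 0 0 0 50;0.010 -0.014 0 0 0 0 50;0 0 0 0 0 0 50;0 0 0 0 0 0 50'
```

```text
time: 3.02
tool_pos: [492.8, 78.6, 165.8]
tcp_rot: [-3.14, -0.004, 2.858]
contact_force: [0.9, 0.1, -4.5]
grip_width: 60.5
finger_force: 30.0
time: 3.6
tool_pos: [578.4, -44.4, 165.2]
tcp_rot: [-3.141, -0.005, 2.857]
contact_force: [-0.4, -0.4, -4.5]
grip_width: 61.4
finger_force: 30.0
```

```bash
python3 -m creep '0 0.0024 -0.02 0 0 0 50;0 0 -0.02 0 0 0 50;0 0 -0.02 0 0 0 50;0 0 -0.008 0 0 0 50;0 0 0 0 0 0 50;0 0 0 0 0 0 50';python3 -m creep '0 0 -0.001 0 0 0 50;0 0 -0.001 0 0 0 50;0 0 -0.001 0 0 0 50;0 0 0 0 0 0 50'
```

```text
time: 4.1
tool_pos: [578.9, -40.6, 99.6]
tcp_rot: [3.142, -0.002, 2.86]
contact_force: [0.0, -0.2, -4.4]
grip_width: 60.7
finger_force: 30.0
time: 4.43
tool_pos: [579.7, -41.4, 97.6]
tcp_rot: [3.141, 0.001, 2.859]
contact_force: [-0.7, -0.1, -4.1]
grip_width: 61.2
finger_force: 30.0
```

```bash
python3 -m creep '-0.001 0 -0.002 0 0 0 50;0 0 -0.0015 0 0 0 50;0 0 0 0 0 0 50;0 0 0 0 0 0 50'; python3 -m creep '0 0 -0.001 0 0 0 50;0 0 0 0 0 0 50;0 0 0 0 0 0 50'
```

```text
time: 4.77
tool_pos: [578.4, -41.4, 93.4]
tcp_rot: [3.142, -0.0, 2.859]
contact_force: [0.0, -0.3, -5.0]
grip_width: 61.0
finger_force: 30.0
time: 5.02
tool_pos: [578.5, -41.3, 92.5]
tcp_rot: [3.142, 0.0, 2.859]
contact_force: [0.3, 0.3, -4.9]
grip_width: 61.1
finger_force: 30.0
```

```bash
python3 -m creep '0 0 -0.001 0 0 0 50;0 0 0 0 0 0 50;0 0 0 0 0 0 50'; python3 -m creep '0 0 -0.001 0 0 0 50;0 0 0 0 0 0 50;0 0 0 0 0 0 50'
```

```text
time: 5.27
tool_pos: [578.5, -41.4, 92.4]
tcp_rot: [3.142, 0.001, 2.859]
contact_force: [-3.6, 0.6, 5.8]
grip_width: 61.1
finger_force: 30.0
time: 5.52
tool_pos: [578.5, -41.4, 92.4]
tcp_rot: [3.141, 0.001, 2.859]
contact_force: [-6.8, 0.3, 13.2]
grip_width: 60.9
finger_force: 30.0
```

```bash
python3 -m creep '0 0 0.001 0 0 0 100;0 0 0 0 0 0 100;0 0 0 0 0 0 100;0 0 0 0 0 0 100;0 0 0 0 0 0 100;0 0 0 0 0 0 100'; python3 -m creep '0 0 0.02 0 0 0 100;0 0 0.03 0 0 0 100;0 0 0.03 0 0 0 100;-0.02 0 0.02 0 0 0 100;-0.03 0 0 0 0 0 100;-0.03 0 0 0 0 0 100;-0.03 0 0 0 0 0 100;-0.03 0 0 0 0 0 100'
python3 - <<'E'
from h import *
print(readout.get_obs()['joint_positions'].round(2))
im=viewer.capture('top')
cv2.imwrite('pics/t1.png',im[:,:,::-1])
w=viewer.capture('wrist');cv2.imwrite('pics/w1.png',w[:,:,::-1])
E
```

```text
time: 6.02
tool_pos: [578.5, -41.3, 91.3]
tcp_rot: [3.142, -0.0, 2.859]
contact_force: [-0.7, -0.1, 0.5]
grip_width: 91.3
finger_force: 0.0
time: 6.68
tool_pos: [437.1, -41.2, 191.5]
tcp_rot: [3.142, 0.0, 2.859]
contact_force: [-0.1, 0.3, 0.5]
grip_width: 91.7
finger_force: 0.0
[-0.27  0.31  1.89  0.    0.94 -1.56]
```

View pics/t1.png

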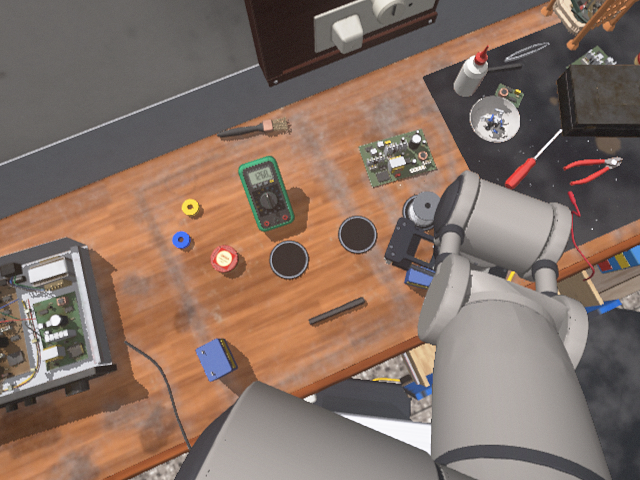

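The reel now stands on the right pad at (421,208), although the arm partly hides it. Next I turn by -1.43 rad for the battery.

```bash
python3 -m creep '-0.0005 0 0 0 0 -0.119 80;-0.0005 0 0 0 0 -0.119 80;-0.0005 0 0 0 0 -0.119 80;-0.0005 0 0 0 0 -0.119 80;-0.0005 0 0 0 0 -0.119 80;0 0 0 0 0 -0.119 80;0 0 0 0 0 -0.119 80;0 0 0 0 0 -0.119 80';python3 -m creep '0 0 0 0 0 -0.119 80;0 0 0 0 0 -0.119 80;0 0 0 0 0 -0.119 80;0 0 0 0 0 -0.119 80;0 0 0 0 0 0 80;0 0 0 0 0 0 80'
python3 - <<'E'
from h import *
o=readout.get_obs();print(o['tool_pos'],o['tcp_rot'])
ci=viewer.camera_info('wrist');w=viewer.capture('wrist')[:,:,::-1].copy()
hsv=cv2.cvtColor(w,cv2.COLOR_BGR2HSV);m=cv2.inRange(hsv,(105,90,60),(125,255,255))
m=cv2.morphologyEx(m,cv2.MORPH_OPEN,np.ones((5,5)))
for c in cv2.findContours(m,0,2)[0]:
    if cv2.contourArea(c)>1000:
        q=np.array([cast(ci,*p[0],48)[:2] for p in c],np.float32);print(cv2.boundingRect(c),cv2.minAreaRect(q))
print(proj(ci,(434,-42,48)),proj(ci,(578,-42,58)))
cv2.imwrite('pics/w2.png',w)
E
```

```text
time: 7.45
tool_pos: [436.7, -41.4, 191.6]
tcp_rot: [3.141, 0.0, 1.901]
contact_force: [0.1, 0.0, 0.0]
grip_width: 73.8
finger_force: 0.0
time: 7.95
tool_pos: [436.5, -41.4, 191.5]
tcp_rot: [3.141, 0.0, 1.434]
contact_force: [-0.3, 0.6, 0.0]
grip_width: 73.3
finger_force: 0.0
[436.48156685 -41.41950847 191.53864919] [3.14110317e+00 8.57152951e-05 1.43441490e+00]
(207, 376, 64, 48) ((366.4972229003906, -134.75875854492188), (30.449445724487305, 43.94403076171875), 31.444425582885742)
(87, 258, 86, 66) ((316.970458984375, -50.276023864746094), (30.89032554626465, 50.09725570678711), 29.662246704101562)
(290, 204, 57, 90) ((436.83709716796875, -36.95539474487305), (56.32917404174805, 34.017723083496094), 81.60356140136719)
(np.float64(314.21897677582996), np.float64(258.4210641686172)) (np.float64(563.47060124316), np.float64(230.98616921367915))
```

View pics/w2.png

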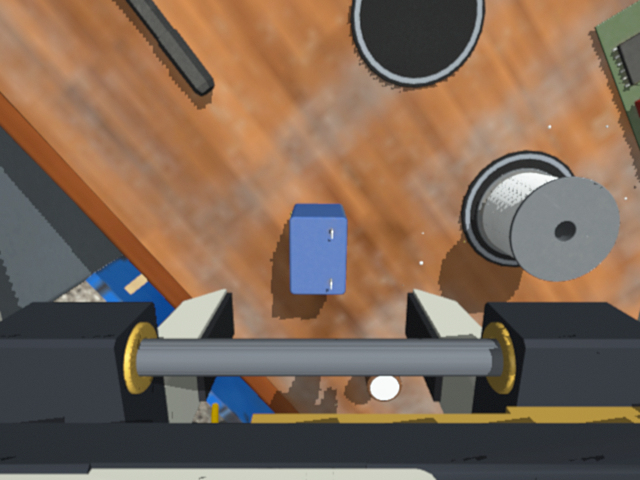

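The wrist view shows the battery top centred at (319,255), straight under the tool and square to the fingers. The solder reel's hole is at (566,230), within about 1.5 mm of where I expected it. The capacitor is at (384,388), clear of the fingers.

```bash
python3 -m creep '0 0 -0.03 0 0 0 80;0 0 -0.03 0 0 0 80;0 0 -0.03 0 0 0 80;0 0 -0.024 0 0 0 80;0 0 0 0 0 0 80;0 0 0 0 0 0 25;0 0 0 0 0 0 25;0 0 0 0 0 0 25';python3 -m creep '0 0 0 0 0 0 25;0 0 0 0 0 0 25;0 0 0 0 0 0 25;0 0 0 0 0 0 25;0 0 0 0 0 0 25;0 0 0 0 0 0 25'
```

```text
time: 8.67
tool_pos: [437.0, -41.6, 79.0]
tcp_rot: [3.138, 0.0, 1.432]
contact_force: [-0.4, -0.5, -0.8]
grip_width: 58.2
finger_force: 0.0
time: 9.17
tool_pos: [436.2, -41.4, 78.1]
tcp_rot: [3.141, 0.0, 1.431]
contact_force: [-0.9, -0.7, 6.3]
grip_width: 35.1
finger_force: 30.0
```

```bash
python3 -m creep '0 0 0.02 0 0 0 25;0 0 0.03 0 0 0 25;0 0 0.03 0 0 0 25;0 0.015 0 0 0 0 25;0.001 0.03 0 0 0 0 25;0.001 0.03 0 0 0 0 25;0.001 0.03 0 0 0 0 25;0.001 0.03 0 0 0 0 25';python3 -m creep '0.001 0.03 0 0 0 0 25;0.001 0.03 0 0 0 0 25;0.001 0.03 0 0 0 0 25;0.001 0.03 0 0 0 0 25;0 0.016 0 0 0 0 25;0 0 0 0 0 0 25;0 0 0 0 0 0 25'
```

```text
time: 9.83
tool_pos: [439.7, 94.9, 157.7]
tcp_rot: [3.141, -0.0, 1.43]
contact_force: [0.7, -0.3, -1.1]
grip_width: 34.8
finger_force: 30.0
time: 10.42
tool_pos: [443.5, 230.0, 157.3]
tcp_rot: [-3.141, 0.001, 1.433]
contact_force: [0.8, -0.8, -0.6]
grip_width: 34.8
finger_force: 30.0
```

```bash
python3 -m creep '0.0007 0 -0.02 0 0 0 25;0 0 -0.02 0 0 0 25;0 0 -0.02 0 0 0 25;0 0 -0.01 0 0 0 25;0 0 -0.003 0 0 0 25;0 0 0 0 0 0 25;0 0 0 0 0 0 25';python3 -m creep '0 0 -0.001 0 0 0 25;0 0 -0.001 0 0 0 25;0 0 0 0 0 0 25;0 0 0 0 0 0 25'; python3 -m creep '0 0 -0.001 0 0 0 25;0 0 0 0 0 0 25;0 0 0 0 0 0 25'
```

```text
time: 11.0
tool_pos: [445.2, 229.4, 85.2]
tcp_rot: [3.141, -0.0, 1.43]
contact_force: [-0.9, 0.5, -0.9]
grip_width: 34.9
finger_force: 30.0
time: 11.33
tool_pos: [444.8, 229.8, 82.9]
tcp_rot: [3.141, -0.0, 1.431]
contact_force: [0.2, 0.1, -0.3]
grip_width: 35.1
finger_force: 30.0
time: 11.58
tool_pos: [444.6, 229.7, 81.6]
tcp_rot: [3.142, 0.0, 1.431]
contact_force: [-0.3, 0.6, -0.4]
grip_width: 34.9
finger_force: 30.0
```

```bash
python3 -m creep '0 0 -0.001 0 0 0 25;0 0 0 0 0 0 25;0 0 0 0 0 0 25';python3 -m creep '0 0 -0.0005 0 0 0 25;0 0 0 0 0 0 25;0 0 0 0 0 0 25'
```

```text
time: 11.83
tool_pos: [444.7, 229.7, 81.2]
tcp_rot: [3.141, -0.0, 1.431]
contact_force: [-2.0, -1.0, 6.6]
grip_width: 34.5
finger_force: 30.0
time: 12.08
tool_pos: [444.7, 229.7, 81.2]
tcp_rot: [3.141, -0.0, 1.431]
contact_force: [-3.5, -0.9, 12.2]
grip_width: 34.9
finger_force: 30.0
```

```bash
python3 -m creep '0 0 0.0015 0 0 0 70;0 0 0 0 0 0 70;0 0 0 0 0 0 70;0 0 0 0 0 0 70;0 0 0 0 0 0 70;0 0 0.02 0 0 0 70;0 0 0.03 0 0 0 70;0 0 0.03 0 0 0 70';python3 -m creep '0 0 0.03 0 0 0 100;-0.003 0.022 0 0 0 0.1 100;-0.003 0.022 0 0 0 0.1 100;-0.003 0.022 0 0 0 0.1 100;-0.003 0.022 0 0 0 0.1 100;-0.002 0.022 0 0 0 0.1 100;-0.002 0.022 0 0 0 0.1 100;0 0 0 0 0 0 100'; python3 -m creep '0 0 0 0 0 0 100'
python3 - <<'E'
from h import *
ci=viewer.camera_info('wrist');w=viewer.capture('wrist')[:,:,::-1].copy()
hsv=cv2.cvtColor(w,cv2.COLOR_BGR2HSV);m=cv2.inRange(hsv,(12,0,200),(40,110,255))
m=cv2.morphologyEx(m,cv2.MORPH_OPEN,np.ones((5,5)))
for c in cv2.findContours(m,0,2)[0]:
    if cv2.contourArea(c)>800:
        q=np.array([cast(ci,*p[0],20)[:2] for p in c],np.float32);print(cv2.boundingRect(c),cv2.minEnclosingCircle(q))
print(proj(ci,(429,361.5,20)))
cv2.imwrite('pics/w3.png',w)
E
```

```text
time: 12.75
tool_pos: [444.1, 229.4, 161.6]
tcp_rot: [-3.139, 0.001, 1.431]
contact_force: [-0.4, -0.1, -0.3]
grip_width: 64.4
finger_force: 0.0
time: 13.42
tool_pos: [428.1, 364.8, 191.3]
tcp_rot: [3.14, -0.001, 2.038]
contact_force: [-0.1, 0.2, -0.7]
grip_width: 91.7
finger_force: 0.0
time: 13.5
tool_pos: [428.2, 362.2, 191.1]
tcp_rot: [-3.141, 0.0, 2.031]
contact_force: [0.4, 0.1, -0.6]
grip_width: 91.7
finger_force: 0.0
(301, 222, 47, 46) ((431.05889892578125, 363.1208801269531), 15.986112594604492)
(np.float64(319.8101094018665), np.float64(245.76638298451522))
```

View pics/w3.png

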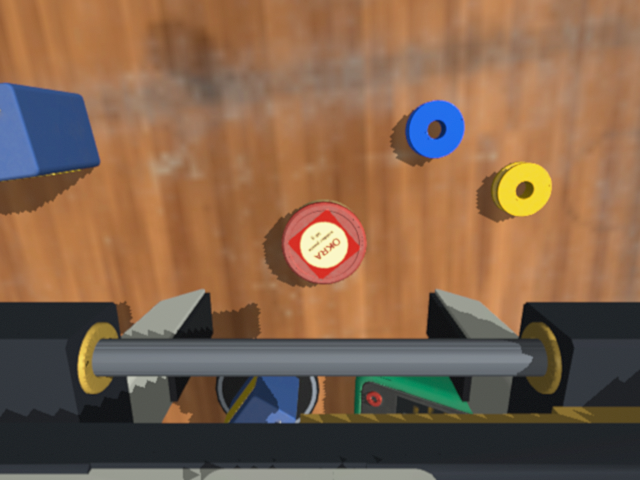

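The tin's label centre is at (324,245), almost under the tool, and the battery stands on the left pad at (268,398).

```bash
python3 -m creep '0.001 0 -0.03 0 0 0 100;0.001 0 -0.03 0 0 0 100;0 0 -0.03 0 0 0 100;0 0 -0.025 0 0 0 100;0 0 -0.005 0 0 0 100;0 0 0 0 0 0 100;0 0 0 0 0 0 100';python3 -m creep '0 0 0 0 0 0 50;0 0 0 0 0 0 50;0 0 0 0 0 0 50;0 0 0 0 0 0 50;0 0 0 0 0 0 50;0 0 0 0 0 0 50;0 0 0 0 0 0 50;0 0 0 0 0 0 50'
```

```text
time: 14.13
tool_pos: [431.4, 361.4, 72.5]
tcp_rot: [3.141, -0.0, 2.029]
contact_force: [0.4, 0.2, -0.1]
grip_width: 91.9
finger_force: 0.0
time: 14.8
tool_pos: [430.8, 361.8, 71.9]
tcp_rot: [3.141, -0.0, 2.031]
contact_force: [-0.6, -1.1, 3.9]
grip_width: 56.5
finger_force: 30.0
```

```bash
python3 -m creep '0 0 0.02 0 0 0 50;0 0 0.03 0 0 0 50;0 0 0.03 0 0 0 50;0 0 0.015 0 0 0 50;0.004 -0.0135 0 0 0 0 50;0.008 -0.027 0 0 0 0 50;0.008 -0.027 0 0 0 0 50;0.008 -0.027 0 0 0 0 50';python3 -m creep '0.008 -0.027 0 0 0 0 50;0.008 -0.027 0 0 0 0 50;0.008 -0.027 0 0 0 0 50;0.008 -0.027 0 0 0 0 50;0.008 -0.027 0 0 0 0 50;0.008 -0.027 0 0 0 0 50;0.007 -0.014 0 0 0 0 50;0 0 0 0 0 0 50'
python3 - <<'E'
from h import *
im=viewer.capture('top')[:,:,::-1].copy();cv2.imwrite('pics/t2.png',im);ci=viewer.camera_info('top')
print(readout.get_obs()['tool_pos'])
t0=cv2.imread('pics/top0.png');hsv=cv2.cvtColor(t0,cv2.COLOR_BGR2HSV)
for n,(u,v) in dict(L=(290,261),M=(358,236),R=(422,213)).items():
    m=np.zeros(t0.shape[:2],np.uint8);cv2.circle(m,(u,v),23,255,-1)
    k=cv2.bitwise_and(m,cv2.inRange(hsv,(0,0,0),(180,85,255)))
    k=cv2.morphologyEx(k,cv2.MORPH_OPEN,np.ones((3,3)))
    c=max(cv2.findContours(k,0,2)[0],key=cv2.contourArea);q=np.array([cast(ci,*p[0],3)[:2] for p in c],np.float32)
    print(n,cv2.fitEllipse(q))
E
```

```text
time: 15.47
tool_pos: [458.2, 265.4, 165.3]
tcp_rot: [-3.14, 0.0, 2.032]
contact_force: [-0.8, 0.1, -0.3]
grip_width: 56.6
finger_force: 30.0
time: 16.13
tool_pos: [514.2, 87.7, 165.3]
tcp_rot: [-3.14, 0.0, 2.027]
contact_force: [0.4, -0.7, -0.3]
grip_width: 56.6
finger_force: 30.0
[513.44869518  89.25911351 165.31183447]
L ((446.361083984375, 231.5943145751953), (80.2718276977539, 80.55964660644531), 55.74706268310547)
M ((514.544677734375, 90.898681640625), (78.52920532226562, 89.95181274414062), 129.254150390625)
R ((580.5042114257812, -39.54534149169922), (81.26901245117188, 84.16704559326172), 54.059532165527344)
```

```bash
python3 -m creep '0.0007 0.002 -0.02 0 0 0 50;0 0 -0.03 0 0 0 50;0 0 -0.025 0 0 0 50;0 0 -0.01 0 0 0 50;0 0 0 0 0 0 50;0 0 0 0 0 0 50';python3 -m creep '0 0 -0.001 0 0 0 50;0 0 -0.001 0 0 0 50;0 0 0 0 0 0 50;0 0 0 0 0 0 50'; python3 -m creep '0 0 -0.001 0 0 0 50;0 0 0 0 0 0 50;0 0 0 0 0 0 50'
```

```text
time: 16.68
tool_pos: [514.1, 93.7, 81.5]
tcp_rot: [-3.141, -0.001, 2.031]
contact_force: [0.7, -0.8, -0.8]
grip_width: 56.5
finger_force: 30.0
time: 17.02
tool_pos: [514.7, 93.2, 80.3]
tcp_rot: [3.14, 0.001, 2.031]
contact_force: [0.0, 0.5, -1.0]
grip_width: 56.3
finger_force: 30.0
time: 17.27
tool_pos: [514.4, 93.1, 78.6]
tcp_rot: [3.141, 0.0, 2.031]
contact_force: [1.4, -0.6, -0.5]
grip_width: 56.4
finger_force: 30.0
```

```bash
python3 -m creep '0 -0.0015 -0.001 0 0 0 50;0 0 -0.001 0 0 0 50;0 0 0 0 0 0 50;0 0 0 0 0 0 50';python3 -m creep '0 0 -0.001 0 0 0 50;0 0 0 0 0 0 50;0 0 0 0 0 0 50'; python3 -m creep '0 0 -0.0007 0 0 0 50;0 0 0 0 0 0 50;0 0 0 0 0 0 50';python3 -m creep '0 0 -0.0005 0 0 0 50;0 0 0 0 0 0 50;0 0 0 0 0 0 50'
```

```text
time: 17.6
tool_pos: [514.3, 91.6, 76.4]
tcp_rot: [-3.141, -0.0, 2.031]
contact_force: [-0.6, 0.7, -0.5]
grip_width: 56.7
finger_force: 30.0
time: 17.85
tool_pos: [514.4, 91.7, 75.5]
tcp_rot: [-3.142, -0.0, 2.031]
contact_force: [0.5, 0.4, -0.2]
grip_width: 56.3
finger_force: 30.0
time: 18.1
tool_pos: [514.5, 91.7, 74.9]
tcp_rot: [3.141, 0.0, 2.031]
contact_force: [0.4, 0.5, -0.2]
grip_width: 56.7
finger_force: 30.0
time: 18.35
tool_pos: [514.4, 91.7, 74.9]
tcp_rot: [3.141, 0.0, 2.031]
contact_force: [-2.5, -0.4, 5.0]
grip_width: 56.2
finger_force: 30.0
```

```bash
python3 -m creep '0 0 0.0005 0 0 0 100;0 0 0 0 0 0 100;0 0 0 0 0 0 100;0 0 0 0 0 0 100;0 0 0 0 0 0 100;0 0 0.02 0 0 0 100;0 0 0.03 0 0 0 100;0 0 0.04 0 0 0 100';python3 -m creep '0 0 0.04 0 0 0 100;0 0 0.04 0 0 0 100;0 0 0 0 0 0 100'
python3 - <<'E'
from h import *
ci=viewer.camera_info('wrist');w=viewer.capture('wrist')[:,:,::-1].copy()
cv2.imwrite('pics/w4.png',w)
for n,p in dict(L=(444,230,3),M=(514,91,3),Mtop=(514,91,23),R=(578,-42,3)).items():print(n,proj(ci,p))
E
```

```text
time: 19.02
tool_pos: [512.9, 91.6, 163.6]
tcp_rot: [-3.136, -0.002, 2.031]
contact_force: [0.6, 0.5, 0.3]
grip_width: 91.7
finger_force: 0.0
time: 19.27
tool_pos: [517.4, 91.9, 252.7]
tcp_rot: [3.129, 0.006, 2.031]
contact_force: [1.9, 0.4, 0.8]
grip_width: 91.6
finger_force: 0.0
L (np.float64(308.94871819925345), np.float64(13.599445672322759))
M (np.float64(311.41729731465824), np.float64(217.21063119730437))
Mtop (np.float64(311.2774551560591), np.float64(222.4317704354395))
R (np.float64(310.4732370880222), np.float64(367.81836111435723))
```

View pics/w4.png

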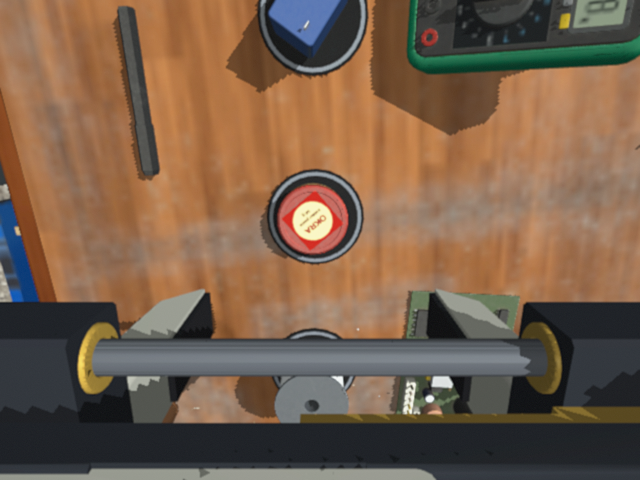

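```bash
python3 - <<'E'
from h import *
ci=viewer.camera_info('wrist');w=viewer.capture('wrist')[:,:,::-1].copy();cv2.imwrite('pics/w5.png',w)
print(readout.get_obs()['tool_pos'])
hsv=cv2.cvtColor(w,cv2.COLOR_BGR2HSV)
def fit(k,z,n):
    k=cv2.morphologyEx(k,cv2.MORPH_OPEN,np.ones((3,3)));k=cv2.morphologyEx(k,cv2.MORPH_CLOSE,np.ones((7,7)))
    c=max(cv2.findContours(k,0,1)[0],key=cv2.contourArea)
    q=np.array([cast(ci,*p[0],z)[:2] for p in c],np.float32);print(n,cv2.boundingRect(c),np.round(cv2.fitEllipse(q)[0],1),np.round(cv2.fitEllipse(q)[1],1))
box=np.zeros(w.shape[:2],np.uint8);box[155:275,255:375]=255
A=lambda k:cv2.bitwise_and(k,box)
wood=cv2.inRange(hsv,(5,70,60),(22,255,255))
ring=A(cv2.inRange(hsv,(90,0,100),(125,90,255)));fit(ring,3,'ring')
fit(A(cv2.inRange(hsv,(12,0,200),(40,110,255))),23,'label')
r=A(cv2.bitwise_or(cv2.inRange(hsv,(0,100,90),(8,255,255)),cv2.inRange(hsv,(170,80,90),(180,255,255))));fit(r,23,'lid')
t=cv2.resize(w[150:280,250:380],None,fx=4,fy=4,interpolation=2);cv2.imwrite('pics/c5.png',t)
E
```

```text
[514.90530565  91.7176096  246.37481886]
ring (275, 173, 89, 92) [516.9  91.7] [75.9 76. ]
label (296, 204, 39, 38) [514.1  92.7] [31. 31.]
lid (280, 186, 72, 71) [514.1  93.4] [56.9 57.3]
```

View pics/c5.png

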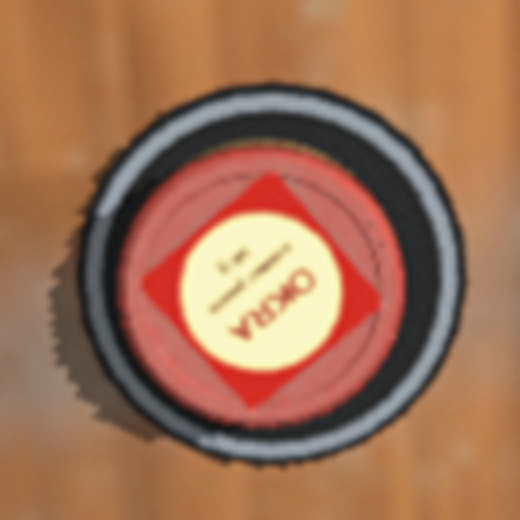

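The tin is about 3 mm off centre on its pad. I'll check the other two from above before mending anything.

```bash
cat > pad.py <<'E'
from h import *
def look(name,pc,ztop,fn):
    ci=viewer.camera_info('wrist');w=viewer.capture('wrist')[:,:,::-1].copy();cv2.imwrite(fn,w)
    hsv=cv2.cvtColor(w,cv2.COLOR_BGR2HSV);u,v=map(int,proj(ci,(*pc,3)))
    box=np.zeros(w.shape[:2],np.uint8);cv2.circle(box,(u,v),62,255,-1)
    k=cv2.bitwise_and(box,cv2.inRange(hsv,(90,0,100),(125,70,255)))
    # ring pixels: keep those whose ground radius is 33..45 mm of the guess, algebraic circle fit with trimming
    ys,xs=np.nonzero(k);q=np.array([cast(ci,x,y,3)[:2] for x,y in zip(xs,ys)]);c=np.array(pc,float);r=38
    for t in (6,4,3,2.5,2.5):
        s=q[abs(np.hypot(*(q-c).T)-r)<t]
        a=np.linalg.lstsq(np.c_[2*s,np.ones(len(s))],(s**2).sum(1),rcond=None)[0];c=a[:2];r=np.sqrt(a[2]+c@c)
    print(name,'tool',readout.get_obs()['tool_pos'].round(1),'pad',c.round(1),round(r,1),len(s));
    return ci,w,hsv
E
python3 -m creep '0.02 -0.025 0 0 0 0 100;0.016 -0.035 0 0 0 0 100;0.016 -0.035 0 0 0 0 100;0.012 -0.035 0 0 0 0 100;0 0 0 0 0 0 100;0 0 0 0 0 0 100;0 0 0 0 0 0 100'
python3 - <<'E'
from pad import *
ci,w,hsv=look('R',(580,-40),58,'pics/w6.png')
k=cv2.inRange(hsv,(0,0,90),(180,40,170));ys,xs=np.nonzero(k)
h=cv2.HoughCircles(cv2.medianBlur(cv2.cvtColor(w,cv2.COLOR_BGR2GRAY),5),cv2.HOUGH_GRADIENT,1,30,param1=100,param2=30,minRadius=35,maxRadius=75)
for u,v,r in h[0][:5]:print('circ',u,v,r,cast(ci,u,v,58)[:2].round(1),cast(ci,u,v,3)[:2].round(1))
E
cp pics/w6.png pics/w6v.png
```

```text
time: 19.95
tool_pos: [577.5, -38.0, 243.0]
tcp_rot: [-3.139, -0.003, 2.03]
contact_force: [0.8, 0.2, -0.6]
grip_width: 92.2
finger_force: 0.0
R tool [577.6 -37.4 243.5] pad [580.5 -41.2] 37.7 1353
circ 324.5 38.5 52.1 [523.   78.8] [518.5  88.9]
circ 321.5 228.5 47.4 [575.  -30.1] [580.9 -41.7]
circ 478.5 266.5 48.9 [688.6  -5.2] [717.1 -11.8]
```

View pics/w6.png

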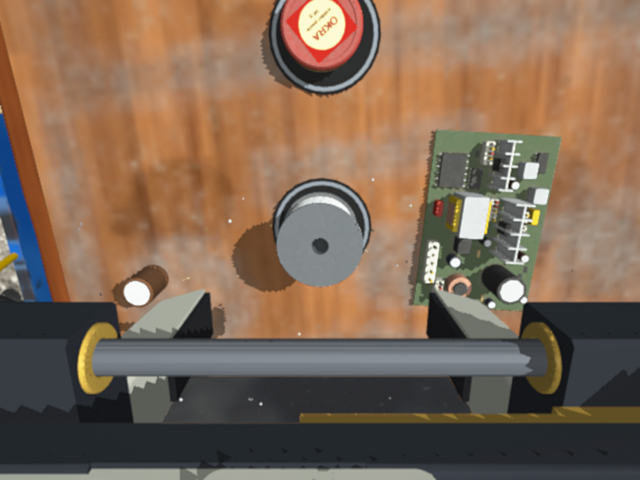

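```bash
python3 - <<'E'
from h import *
ci=viewer.camera_info('wrist')
print(cast(ci,320,246,58),cast(ci,320,244.5,58))
E
python3 -m creep '-0.02 0.025 0 0 0 0 100;-0.018 0.038 0 0 0 0 100;-0.018 0.038 0 0 0 0 100;-0.018 0.038 0 0 0 0 100;-0.018 0.038 0 0 0 0 100;-0.018 0.038 0 0 0 0 100;-0.018 0.038 0 0 0 0 100;-0.005 0.015 0 0 0 0 100'
python3 -m creep '0 0 0 0 0 0 100;0 0 0 0 0 0 100'
python3 - <<'E'
from pad import *
ci,w,hsv=look('L',(446,231),51,'pics/w7.png')
m=cv2.inRange(hsv,(105,90,120),(125,255,255));m=cv2.morphologyEx(m,cv2.MORPH_OPEN,np.ones((5,5)))
for c in cv2.findContours(m,0,2)[0]:
    if cv2.contourArea(c)>1000:
        q=np.array([cast(ci,*p[0],51)[:2] for p in c],np.float32);print(cv2.boundingRect(c),cv2.minAreaRect(q))
u,v=map(int,proj(ci,(445,230,30)));cv2.imwrite('pics/c7.png',cv2.resize(w[max(v-75,0):v+75,u-75:u+75],None,fx=4,fy=4))
print('crop origin',u-75,max(v-75,0))
E
```

```text
[579.94492998 -41.59807711  58.        ] [579.45273364 -40.60688327  58.        ]
time: 20.67
tool_pos: [442.2, 232.3, 244.8]
tcp_rot: [-3.141, -0.002, 2.036]
contact_force: [-0.3, 0.5, 0.2]
grip_width: 91.5
finger_force: 0.0
time: 20.83
tool_pos: [445.0, 229.1, 244.8]
tcp_rot: [-3.141, 0.0, 2.035]
contact_force: [-0.5, -0.7, 0.6]
grip_width: 91.8
finger_force: 0.0
L tool [445.7 228.1 244.7] pad [446.5 230.6] 37.9 961
(285, 190, 73, 82) ((445.53192138671875, 232.51083374023438), (53.94084548950195, 35.0214729309082), 82.96082305908203)
crop origin 244 153
```

View pics/c7.png

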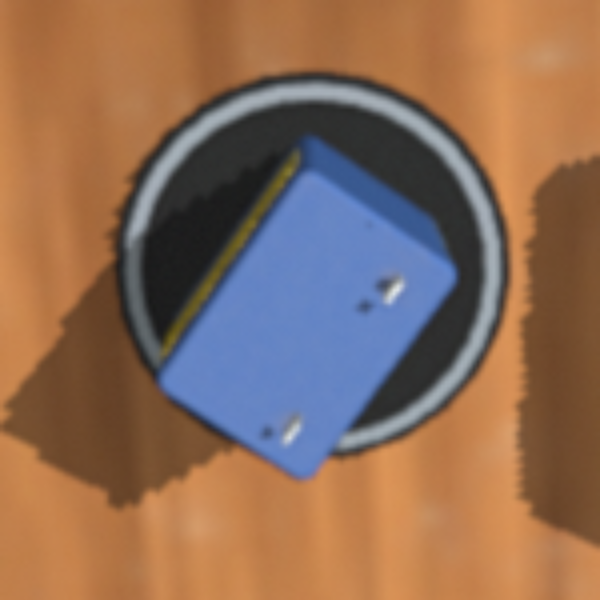

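Reel and battery are each within about 1.3 mm of their pad centres; the crop shows the battery square on the left pad. The tin is 3 mm off, so I'll move it.

```bash
python3 -m creep '0.0137 -0.0271 0 0 0 0 100;0.0137 -0.0271 0 0 0 0 100;0.0137 -0.0271 0 0 0 0 100;0.0137 -0.0271 -0.02 0 0 0 100;0.0137 -0.0271 -0.03 0 0 0 100;0 0 -0.03 0 0 0 100;0 0 -0.03 0 0 0 100;0 0 -0.03 0 0 0 100';python3 -m creep '0 0 -0.015 0 0 0 100;0 0 -0.01 0 0 0 100;0 0 0 0 0 0 100;0 0 0 0 0 0 100'
```

```text
time: 21.55
tool_pos: [514.7, 90.6, 104.2]
tcp_rot: [3.141, 0.0, 2.028]
contact_force: [0.5, -0.3, -0.7]
grip_width: 91.8
finger_force: 0.0
time: 21.88
tool_pos: [514.8, 92.1, 80.8]
tcp_rot: [3.141, 0.0, 2.03]
contact_force: [0.1, 0.4, 0.8]
grip_width: 91.7
finger_force: 0.0
```

Lower 5 mm, grip, lift 4 mm, shift, and set down.

```bash
python3 -m creep '0 0 -0.005 0 0 0 100;0 0 0 0 0 0 100;0 0 0 0 0 0 50;0 0 0 0 0 0 50;0 0 0 0 0 0 50;0 0 0 0 0 0 50;0 0 0 0 0 0 50;0 0 0 0 0 0 50';python3 -m creep '0 0 0 0 0 0 50;0 0 0.004 0 0 0 50;0 0 0 0 0 0 50;0.0025 -0.0013 0 0 0 0 50;0 0 0 0 0 0 50;0 0 -0.002 0 0 0 50;0 0 -0.001 0 0 0 50;0 0 0 0 0 0 50'
```

```text
time: 22.55
tool_pos: [514.5, 92.8, 75.7]
tcp_rot: [3.141, 0.0, 2.031]
contact_force: [0.7, 0.9, 1.2]
grip_width: 56.8
finger_force: 30.4
time: 23.22
tool_pos: [516.8, 91.4, 76.1]
tcp_rot: [-3.141, -0.0, 2.031]
contact_force: [0.1, 0.2, -0.2]
grip_width: 56.6
finger_force: 30.0
```

```bash
python3 -m creep '0 0 -0.001 0 0 0 50;0 0 0 0 0 0 50;0 0 0 0 0 0 50'
```

```text
time: 23.47
tool_pos: [516.9, 91.5, 75.7]
tcp_rot: [-3.142, -0.0, 2.031]
contact_force: [-1.5, 0.4, 1.6]
grip_width: 56.4
finger_force: 30.0
```

```bash
python3 -m creep '0 0 0 0 0 0 100;0 0 0 0 0 0 100;0 0 0 0 0 0 100;0 0 0 0 0 0 100;0 0 0 0 0 0 100;0 0 0.02 0 0 0 100;0 0 0.03 0 0 0 100;0 0 0.03 0 0 0 100';python3 -m creep '0 0 0.03 0 0 0 100;0 0 0.03 0 0 0 100;0 0 0.03 0 0 0 100;0 0 0 0 0 0 100;0 0 0 0 0 0 100'
python3 - <<'E'
from pad import *
ci,w,hsv=look('M',(517,91.5),23,'pics/w8.png')
u,v=map(int,proj(ci,(517,91.5,13)))
box=np.zeros(w.shape[:2],np.uint8);cv2.circle(box,(u,v),60,255,-1)
k=cv2.bitwise_or(cv2.inRange(hsv,(0,100,90),(8,255,255)),cv2.inRange(hsv,(170,80,90),(180,255,255)))
for n,m in(('lid',k),('label',cv2.inRange(hsv,(12,0,200),(40,110,255)))):
    m=cv2.morphologyEx(cv2.bitwise_and(box,m),cv2.MORPH_CLOSE,np.ones((7,7)))
    c=max(cv2.findContours(m,0,1)[0],key=cv2.contourArea);q=np.array([cast(ci,*p[0],23)[:2] for p in c],np.float32);print(n,cv2.fitEllipse(q))
E
```

```text
time: 24.13
tool_pos: [516.4, 91.4, 155.7]
tcp_rot: [-3.139, -0.001, 2.031]
contact_force: [0.9, -0.2, 0.9]
grip_width: 91.8
finger_force: 0.0
time: 24.55
tool_pos: [517.7, 91.5, 247.3]
tcp_rot: [3.138, 0.002, 2.031]
contact_force: [0.6, -0.8, -0.7]
grip_width: 91.6
finger_force: 0.0
M tool [516.9  91.4 245.6] pad [516.9  91.7] 37.9 926
lid ((516.8866577148438, 92.37905883789062), (56.858154296875, 57.24806594848633), 63.34602737426758)
label ((516.9462890625, 91.61292266845703), (31.06394386291504, 31.170289993286133), 37.019046783447266)
```

```bash
python3 -m creep '0.0016 0.02 0 0 0 0 100;0.0016 0.036 0 0 0 0 100;0.0016 0.036 0 0 0 0 100;0.0016 0.036 0 0 0 0 100;0.0016 0.036 0 0 0 0 100;0.0016 0.036 0 0 0 0 100;0.0016 0.036 0 0 0 0 100;0.0016 0.036 0 0 0 0 100';python3 -m creep '0.0016 0.036 0 0 0 0 100;0.0016 0.036 0 0 0 0 100;0 0.017 -0.02 0 0 0 80;0 0 -0.03 0 0 0 80;0 0 -0.02 0 0 0 80;0 0 0 0 0 0 80;0 0 0 0 0 0 80'
python3 - <<'E'
from h import *
ci=viewer.camera_info('wrist');w=viewer.capture('wrist')[:,:,::-1].copy();cv2.imwrite('pics/w9.png',w)
hsv=cv2.cvtColor(w,cv2.COLOR_BGR2HSV);m=cv2.inRange(hsv,(18,120,90),(35,255,255));m[300:]=0
c=max(cv2.findContours(m,0,1)[0],key=cv2.contourArea);q=np.array([cast(ci,*p[0],12)[:2] for p in c],np.float32)
print(cv2.boundingRect(c),cv2.fitEllipse(q),readout.get_obs()['tool_pos'])
E
```

```text
time: 25.27
tool_pos: [529.0, 364.9, 243.2]
tcp_rot: [-3.138, 0.0, 2.031]
contact_force: [1.3, -0.3, 0.6]
grip_width: 92.0
finger_force: 0.0
time: 25.85
tool_pos: [532.2, 451.9, 172.7]
tcp_rot: [-3.136, 0.001, 2.031]
contact_force: [-0.4, -0.4, -0.3]
grip_width: 73.3
finger_force: 0.0
(299, 216, 57, 57) ((534.8093872070312, 456.1028137207031), (35.981998443603516, 37.94538879394531), 22.576616287231445) [533.05862119 452.23117255 175.01439342]
```

View pics/w9.png

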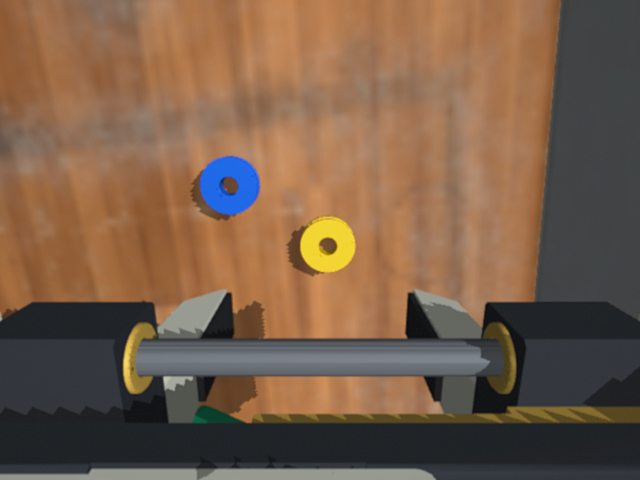

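The yellow reel is at (328,245), about 3 mm from under the tool. I'll measure again now the arm has settled.

```bash
python3 -m creep '0 0 0 0 0 0 60;0 0 0 0 0 0 60;0 0 0 0 0 0 60'
python3 - <<'E'
from h import *
ci=viewer.camera_info('wrist');w=viewer.capture('wrist')[:,:,::-1].copy()
hsv=cv2.cvtColor(w,cv2.COLOR_BGR2HSV);m=cv2.inRange(hsv,(18,120,90),(35,255,255));m[300:]=0
c,h=cv2.findContours(m,2,1)
for i,k in enumerate(c):
    if len(k)>15:
        q=np.array([cast(ci,*p[0],12)[:2] for p in k],np.float32);print(cv2.boundingRect(k),np.round(cv2.fitEllipse(q)[0],1),np.round(cv2.fitEllipse(q)[1],1))
print(readout.get_obs()['tool_pos'],readout.get_obs()['tcp_rot'])
E
```

```text
time: 26.15
tool_pos: [533.6, 452.5, 177.3]
tcp_rot: [3.139, -0.0, 2.03]
contact_force: [-0.1, 0.1, -0.9]
grip_width: 58.3
finger_force: 0.0
(295, 214, 56, 57) [534.8 456.1] [35.9 38. ]
(314, 236, 18, 14) [534.7 456.6] [ 8.6 10.8]
[533.49609692 452.44159387 176.96605441] [ 3.13935530e+00 -2.99512872e-04  2.03043294e+00]
```

```bash
python3 -m creep '0.0013 0.003 -0.03 0 0 0 60;0 0 -0.03 0 0 0 60;0 0 -0.03 0 0 0 60;0 0 -0.012 0 0 0 60;0 0 -0.003 0 0 0 60;0 0 0 0 0 0 60;0 0 0 0 0 0 60'
```

```text
time: 26.78
tool_pos: [535.3, 456.1, 72.7]
tcp_rot: [3.138, -0.0, 2.031]
contact_force: [0.0, 0.2, -0.0]
grip_width: 55.1
finger_force: 0.0
```

```bash
python3 -m creep '0 0 -0.002 0 0 0 60;0 0 -0.001 0 0 0 60;0 0 0 0 0 0 25;0 0 0 0 0 0 25;0 0 0 0 0 0 25;0 0 0 0 0 0 25;0 0 0 0 0 0 25;0 0 0 0 0 0 25'
```

```text
time: 27.45
tool_pos: [534.4, 455.5, 67.9]
tcp_rot: [3.141, -0.0, 2.031]
contact_force: [-0.7, -0.2, 1.9]
grip_width: 34.0
finger_force: 30.0
```

```bash
python3 -m creep '0 0 0.02 0 0 0 25;0 0 0.03 0 0 0 25;0 0 0.03 0 0 0 25;0 0 0.03 0 0 0 25;0 0 0.02 0 0 0 25;0 0 0 0 0 0 25;-0.0016 -0.018 0 0 0 0 25;-0.0016 -0.036 0 0 0 0 25';python3 -m creep '-0.0016 -0.036 0 0 0 0 25;-0.0016 -0.036 0 0 0 0 25;-0.0016 -0.036 0 0 0 0 25;-0.0016 -0.036 0 0 0 0 25;-0.0016 -0.036 0 0 0 0 25;-0.0016 -0.036 0 0 0 0 25;-0.0016 -0.036 0 0 0 0 25;-0.0016 -0.036 0 0 0 0 25'; python3 -m creep '-0.001 -0.022 0 0 0 0 25;0 0 0 0 0 0 25;0 0 0 0 0 0 25;0 0 0 0 0 0 25'
```

```text
time: 28.12
tool_pos: [530.1, 403.7, 196.5]
tcp_rot: [3.141, -0.001, 2.034]
contact_force: [0.9, -0.7, -1.2]
grip_width: 33.7
finger_force: 30.0
time: 28.78
tool_pos: [517.5, 111.8, 196.7]
tcp_rot: [-3.14, -0.001, 2.031]
contact_force: [0.6, -0.1, -0.3]
grip_width: 34.2
finger_force: 30.0
time: 29.12
tool_pos: [517.2, 91.8, 197.1]
tcp_rot: [-3.141, -0.001, 2.03]
contact_force: [1.5, 0.7, -1.1]
grip_width: 34.3
finger_force: 30.0
```

```bash
python3 -m creep '0 0 -0.03 0 0 0 25;0 0 -0.03 0 0 0 25;0 0 -0.025 0 0 0 25;0 0 -0.012 0 0 0 25;0 0 -0.005 0 0 0 25;0 0 0 0 0 0 25;0 0 0 0 0 0 25;0 0 0 0 0 0 25'
```

```text
time: 29.78
tool_pos: [518.0, 92.0, 96.6]
tcp_rot: [3.14, 0.001, 2.032]
contact_force: [-0.1, -0.4, 0.3]
grip_width: 34.1
finger_force: 30.0
```

```bash
python3 -m creep '-0.0007 -0.0003 -0.002 0 0 0 25;0 0 -0.0015 0 0 0 25;0 0 0 0 0 0 25;0 0 0 0 0 0 25';python3 -m creep '0 0 -0.001 0 0 0 25;0 0 0 0 0 0 25;0 0 0 0 0 0 25';python3 -m creep '0 0 -0.0007 0 0 0 25;0 0 0 0 0 0 25;0 0 0 0 0 0 25'
```

```text
time: 30.12
tool_pos: [516.7, 91.1, 92.3]
tcp_rot: [3.141, 0.0, 2.031]
contact_force: [-0.1, -0.2, -0.1]
grip_width: 34.1
finger_force: 30.0
time: 30.37
tool_pos: [516.8, 91.1, 91.3]
tcp_rot: [3.141, 0.0, 2.031]
contact_force: [0.5, -1.6, 2.3]
grip_width: 34.0
finger_force: 30.0
time: 30.62
tool_pos: [516.8, 91.1, 91.3]
tcp_rot: [3.141, 0.0, 2.031]
contact_force: [-1.3, -0.6, 8.5]
grip_width: 33.7
finger_force: 30.0
```

```bash
python3 -m creep '0 0 0.0007 0 0 0 65;0 0 0 0 0 0 65;0 0 0 0 0 0 65;0 0 0 0 0 0 65;0 0 0 0 0 0 65;0 0 0.02 0 0 0 65;0 0 0.03 0 0 0 65;0 0 0.03 0 0 0 65';python3 -m creep '0 0 0.03 0 0 0 65;0 0 0.03 0 0 0 65;0 0 0.015 0 0 0 65;0 0 0 0 0 0 65;0 0 0 0 0 0 65;0 0 0 0 0 0 65'
python3 - <<'E'
from pad import *
ci,w,hsv=look('M',(517,91.5),23,'pics/w10.png')
u,v=map(int,proj(ci,(517,91.5,13)))
box=np.zeros(w.shape[:2],np.uint8);cv2.circle(box,(u,v),60,255,-1)
k=cv2.bitwise_or(cv2.inRange(hsv,(0,100,90),(8,255,255)),cv2.inRange(hsv,(170,80,90),(180,255,255)))
for n,m,z in(('lid',k,23),('braid',cv2.inRange(hsv,(20,140,90),(35,255,255)),35)):
    m=cv2.bitwise_and(box,m);
    m=cv2.morphologyEx(m,cv2.MORPH_CLOSE if n=='lid' else cv2.MORPH_OPEN,np.ones((5,5)))
    c=max(cv2.findContours(m,0,1)[0],key=cv2.contourArea);q=np.array([cast(ci,*p[0],z)[:2] for p in c],np.float32);print(n,cv2.fitEllipse(q))
E
```

```text
time: 31.28
tool_pos: [516.0, 91.1, 171.1]
tcp_rot: [-3.139, -0.001, 2.031]
contact_force: [0.8, -0.5, 0.8]
grip_width: 59.6
finger_force: 0.0
time: 31.78
tool_pos: [516.0, 91.1, 244.9]
tcp_rot: [-3.14, -0.001, 2.031]
contact_force: [-0.8, -0.1, -0.9]
grip_width: 59.7
finger_force: 0.0
M tool [515.9  91.1 244.6] pad [516.9  91.7] 37.9 1069
lid ((516.9581909179688, 92.33026123046875), (56.8047981262207, 57.39260482788086), 63.10713195800781)
braid ((516.8663940429688, 91.08143615722656), (35.08842468261719, 36.98419952392578), 20.388851165771484)
```

View pics/w10.png

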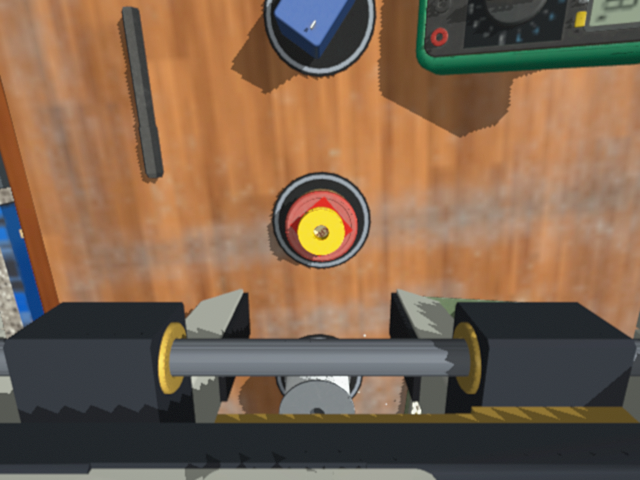

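The yellow reel at (321,231) lies flat and centred on the tin, which is centred on the middle pad (tin and reel within about 1 mm). The battery (310,25) and solder reel (317,395) still stand in place, and the capacitor wasn't touched. Handing in.

```bash
python3 -m creep '0 0 0 0 0 0 65;0 0 0 0 0 0 65'; python3 -c "
from plant import order
print(order.close_job())"
```

```text
time: 32.0
tool_pos: [516.3, 91.1, 244.9]
tcp_rot: [-3.14, -0.001, 2.031]
contact_force: [0.3, 0.3, 0.1]
grip_width: 59.9
finger_force: 0.0
the job is handed in; nothing more can be done
None
```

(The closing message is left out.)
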